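# Snug down a lens retaining ring with a two-pin spanner

## Robot

A 6-joint arm with a two-finger parallel gripper is mounted at the origin on the work surface. World frame = base frame: x ahead of the robot, y to its left, z up, the work surface at z = 0. Lengths are in m, angles in rad, forces in N, time in s.
With the tool pointing down it reaches from about 0.3 to 0.775 m from the base axis. Payload 14.6 kg.
Tool frame: the origin (TCP) lies at the very end of the fingers, on their centre line; the grasp point (between the pads) lies 19 mm behind it; z points along the fingers, y is the line along which they close (so a half turn about z gives the same grasp; the last joint's range is limited). The gripper opens to 94 mm and grips with 3 to 60 N. Pads are 16 mm wide; open, the fingers measure 119 mm over their backs; the gripper's body (75 mm by 177 mm) begins 78 mm behind the grasp point.
Start: joints at [-1.245, 0.3, 1.521, -0, 1.321, -0.067], TCP at [0.211, -0.508, 0.18] pointing down, gripper open.
Joint ranges: [-3.03, 3.03], [-0.79, 2.21], [0.23, 2.52], [-1.04, 4.18], [0, 3.07], [-2.55, 2.55]. Speed limits (rad/s): [2.22, 2.22, 2.57, 3.14, 3.14, 3.14].

## Interface

Orientations are given as [roll, pitch, yaw] about the fixed x, y, z axes, in that order (R = Rz(yaw) Ry(pitch) Rx(roll)).
In Python, from station import ctrl, cams gives the robot as it stands. The module is installed in compiled form; this text tells all that it offers.
- The arm moves only by the tool arm_command, never from a script. Its argument "plan" is a list that holds one entry, the list of rows, each a list of 7 numbers: the shift along the tool's x, y, z in shares of 800 mm (1.0 is 800 mm), then the turn, a rotation vector about the tool's x, y, z in fractions of the full range, 1 being pi rad, then the closure, from -1 (fully open) to 1 (shut). A call has 1 to 12 rows; each row is the pose to reach, as a shift and turn from the pose commanded when the call began, along the tool's axes at that moment; what a row does not reach only later rows make up. A row lasts 1/10 s, in which the tool goes at most 50 mm and 8.59 degrees, less where a joint would pass 70% of its speed; a pose out of reach is approached as far as the arm can. A call with a gripper value outside its range is refused whole. The fingers move at their own pace and stop on an object; "squeeze" is the grip in N (left out, the last holds). Time passes only in rows, so rows that repeat a pose let the fingers close. It gives the time, the measured TCP pose, the force, the opening and the grip force at its end, in the units of the state.
- ctrl.get_obs(): the state, without advancing time (a new reading comes with each control period).
- cams.camera(name): name is "side" or "top"; returns (picture, depth): 480x640x3 uint8, blue, green, red; 480x640 float32, m along the optical axis (not along the pixel's ray), 0 where there is no reading.
- cams.camera_info(name): a dict with "fx", "fy", "cx", "cy" (pixels), "world_to_cam" (4x4, takes a point from world to camera coordinates). Camera axes: x right, y down, z forward; pixel columns grow to the right and rows downward; lengths in m; the calibration is good to about 2 mm. A picture is of the moment at which its call begins. camera_info takes no time and is no camera call.
- ctrl.hand_in(): hands the job in; it is judged then, once.
The state is a dict: "time_s": time; "qpos": joint angles; "joint_vel": joint speeds; "tau": joint torques, N m; "ee_pos": TCP position; "eef_rot": TCP orientation; "force": force on the tool from outside, world axes, zero at the start; "moment": the same for the moment, N m; "grip_width": finger opening in m; "grip_force": force on a finger pad.
Only numpy, scipy, OpenCV 4.12 (cv2) and the standard library are available. Lean on these libraries where they do the work, as an engineer would, in place of code of your own. Each camera call takes 0.05 s, during which the arm holds its last target. There are 200 camera calls.

## Task

Take the two-pin spanner from its wooden stand, engage both pins in the holes of the recessed ring in the lens barrel, and turn it clockwise (seen from above) until the ring is fully home and the yellow pointer has been held for a moment in the green band, never in the red. Be gentle: press only lightly, keep the spanner off the glass and leave the other things on the bench alone. Then put the spanner back upright on its stand as you found it and let go.

Things in the scene. Friction and masses are not known exactly. Their poses are not given: they have to be found in the camera images.
- spanner: Two-pin spanner, loose, 120 to 200 g, upright. Origin midway between the pin tips, z up the handle, x along the crossbar. Pins 5 mm thick, 16 mm long, at x = +20.5 and -20.5. Steel crossbar 76 (x) x 22 x 8 mm, z = 16 to 24. Blue flat handle 32 (x) x 14 (y) mm, z = 24 to 80; grip across its 14 mm. A half turn about z makes no difference.
- stand: Fixed wooden stand, 112 (x) x 50 mm, origin at the centre of its underside on the bench. Two posts, tops at z = 30 mm, from |x| = 27.5 to 49.5, 36 mm wide in y. The spanner's crossbar bridges the posts, pins hanging between them: its origin is then at x = 0, y = 0, z = 14 mm of the stand, x axes parallel (either way round).
- fixture: Fixed lens fixture, origin at the centre of its underside on the bench. Grey round base 120 mm across, 14 mm high; on it the dark barrel, 70 mm across, rim at z = 50 mm, bore 61 mm; 6 mm below the rim lies the ring. On the base: white zero mark (-y side), green band 0.10 to 0.22 rad clockwise of it, red beyond.
- glass: Amber lens element on the barrel's axis, 25 mm diameter, origin at the centre of its underside; its top is 4 mm below the ring's top. Not to be touched with the spanner.
- ring_mid (a point): Centre of the aluminium ring's top face, on the barrel's axis, 44 mm above the bench; turns with the ring. Ring 60 mm outer, 29 mm inner diameter. Its x axis passes through both pin holes, centred at x = +20.5 and -20.5 mm. Holes 7.4 x 7.4 mm, 8 mm deep with a solid floor; pins fully in, the crossbar is 2 mm above the rim.
- ring_hole (a point): Centre of the mouth of the +x pin hole, in the ring's top face.
- ring (a joint): Angle of the ring in the barrel, rad; grows as it turns clockwise seen from above (tightening). 1.2 = fully home at a hard stop; starts loose at 0.3 to 0.8. Thread drag about 0.06 N m; it stays where it is left. At angle a the ring's x axis (through its holes) is turned by a clockwise from the fixture's x axis (while the barrel reads 0).
- barrel (a joint): Angle of the sprung barrel on its base, rad, shown by the yellow pointer: a torque gauge. 0 at rest, grows clockwise (from above) by 1 rad per 1.6 N m of tightening torque, springs back when let go. Green 0.10 to 0.22 (0.16 to 0.35 N m), red beyond 0.22. The loose ring's drag shows about 0.04.
- loupe: Black film loupe, 40 mm diameter, 38 mm high, loose bystander. Origin: centre of its underside.
- film_core: Yellow plastic film core, ring of 50 mm diameter, 18 mm high, loose bystander. Origin: centre of its underside.
- bottle: Small amber bottle, 36 mm diameter, 70 mm high, loose bystander. Origin: centre of its underside.
Not all that is in view belongs to the job. Several things look just like the stand: the one meant starts farthest from the robot's base.

How it is judged:
By the outcome, as a careful person would: the job done as asked, in the order asked, and still so for the second after the job is handed in, with the robot touching nothing.
It also fails if it takes over 72 s, if anything falls off the work surface, if the arm or the gripper's body presses on something with over 40 N, if the wrist force passes 120 N, or if a joint passes its speed limit or range.

## Working session

There is one attempt and no reset: what is moved stays moved. The work goes in short steps, Python scripts to look and compute and a tool call to move; the robot and the scene stay as the last step left them, time stands still between calls to the robot, and variables do not carry over. Pictures are saved under pics/ and viewed, at most 10 in all, crops included, and the job is handed in when it is done.

Besides the shell and the picture viewer there is one more tool, called after "Call:" by a JSON object that holds its "api" and its "payload". arm_command: Moves the arm, as the interface text tells. Its arguments: {"type":"object","properties":{"plan":{"type":"array"},"squeeze":{"type":"number"}},"required":["plan"]}

```bash
mkdir -p pics; cat > h.py <<'E'
import numpy as np, cv2
from station import ctrl, cams
from scipy.spatial.transform import Rotation as R
def info(n):
    i=cams.camera_info(n); K=np.array([[i["fx"],0,i["cx"]],[0,i["fy"],i["cy"]],[0,0,1]]); T=np.array(i["world_to_cam"]); return K,T
def ray(n,uv):
    K,T=info(n); uv=np.atleast_2d(uv).astype(float)
    d=np.c_[uv,np.ones(len(uv))]@np.linalg.inv(K).T@T[:3,:3]; c=-T[:3,:3].T@T[:3,3]; return c,d
def plane(n,uv,z):
    c,d=ray(n,uv); return c+d*((z-c[2])/d[:,2])[:,None]
def proj(n,P):
    K,T=info(n); p=(np.atleast_2d(P)@T[:3,:3].T+T[:3,3])@K.T; return p[:,:2]/p[:,2:]
def cloud(n,dep):
    K,T=info(n); v,u=np.mgrid[:480,:640]; p=np.stack([u,v,np.ones_like(u)],-1)@np.linalg.inv(K).T*dep[...,None]
    return (p-T[:3,3])@T[:3,:3]
E
python3 - <<'E'
from h import *
for n in("top","side"):
    p,d=cams.camera(n); cv2.imwrite(f"pics/{n}0.png",p); np.save(n+"0.npy",d)
    K,T=info(n); print(n,K[0,0],-T[:3,:3].T@T[:3,3],T[2,:3])
print(ctrl.get_obs())
E
```

```text
top 485.486550724297 [0.41151151 0.01112444 0.88599997] [ 0.18611392  0.03273577 -0.98198268]
side 433.321439452425 [ 0.31694158 -0.53545031  0.40315391] [ 0.3464536   0.80238009 -0.48595893]
{'time_s': 0.1, 'qpos': array([-1.24463104e+00,  3.00438205e-01,  1.52147363e+00, -3.96945889e-05,
        1.32069698e+00, -6.65976807e-02]), 'joint_vel': array([ 0.00247385,  0.00101358, -0.00174819,  0.00156872, -0.00070465,
        0.00021252]), 'tau': array([ 6.58025729e-04, -5.32650483e+01, -3.53287375e+01,  7.09647057e-02,
        2.34569359e-02, -6.39687300e-05]), 'ee_pos': array([ 0.21041831, -0.50789474,  0.17984984]), 'eef_rot': array([-3.14057619e+00, -2.92594704e-05,  3.92772801e-01]), 'force': array([ 0.03289663,  0.02391456, -0.46093364]), 'moment': array([-0.00801934,  0.0058525 ,  0.05180112]), 'grip_force': 0.0, 'grip_width': 0.09412654031287757}
```

View pics/top0.png

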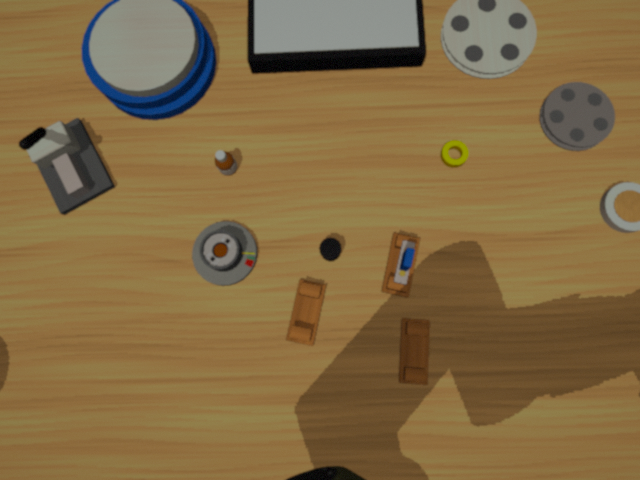

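View pics/side0.png

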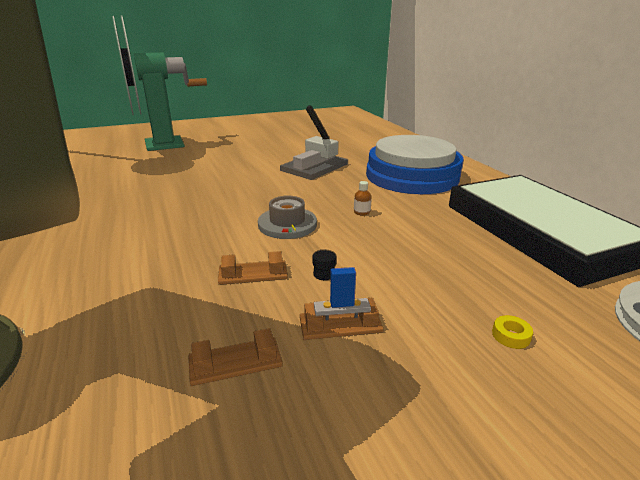

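The spanner sits on the stand at top (402,264). The other two stands, at (306,312) and (414,352), are empty. The fixture is at (224,252) with its pointer at (249,254), and the loupe is at (330,249). Next I'll zoom in and measure.

```bash
python3 - <<'E'
from h import *
t=cv2.imread("pics/top0.png"); s=cv2.imread("pics/side0.png")
c=lambda im,u,v,w,h:cv2.resize(im[v:v+h,u:u+w],(400,300),interpolation=cv2.INTER_CUBIC)
m=np.vstack([np.hstack([c(t,184,222,80,60),c(t,362,234,80,60)]),np.hstack([c(s,248,185,80,60),c(s,290,260,104,78)])])
cv2.imwrite("pics/m1.png",m)
for n,im,b in(("top",t,(360,225,440,305)),("side",s,(290,255,395,345))):
    hsv=cv2.cvtColor(im,cv2.COLOR_BGR2HSV)
    for nm,lo,hi in(("blue",(105,120,40),(130,255,255)),("steel",(90,0,90),(125,90,255))):
        k=cv2.inRange(hsv,lo,hi); z=np.zeros_like(k); z[b[1]:b[3],b[0]:b[2]]=k[b[1]:b[3],b[0]:b[2]]
        p=cv2.findNonZero(z)
        if p is not None: print(n,nm,len(p),p[:,0].mean(0),cv2.minAreaRect(p))
for st in((402,264),(306,312),(414,352)):
    print(plane("top",st,0.02))
print(plane("top",(224,252),.014),plane("side",(287,222),.014))
E
```

```text
top blue 187 [407.0802139  258.50802139] ((407.0528869628906, 258.51177978515625), (9.219544410705566, 21.801511764526367), 12.52880859375)
top steel 4 [409.75 247.25] ((410.0588684082031, 247.26473999023438), (4.123105525970459, 0.48507121205329895), 14.03624439239502)
side blue 909 [342.12541254 286.69306931] ((342.5, 287.5), (25.0, 39.0), 0.0)
side steel 4 [334. 290.] ((335.0126647949219, 290.473876953125), (8.429471969604492, 57.33510208129883), 44.25593948364258)
[[ 0.52601818 -0.10541744  0.02      ]]
[[0.44543577 0.06801331 0.02      ]]
[[ 0.37234154 -0.1176264   0.02      ]]
[[0.55834119 0.21701596 0.014     ]] [[0.55575728 0.20125568 0.014     ]]
```

View pics/m1.png

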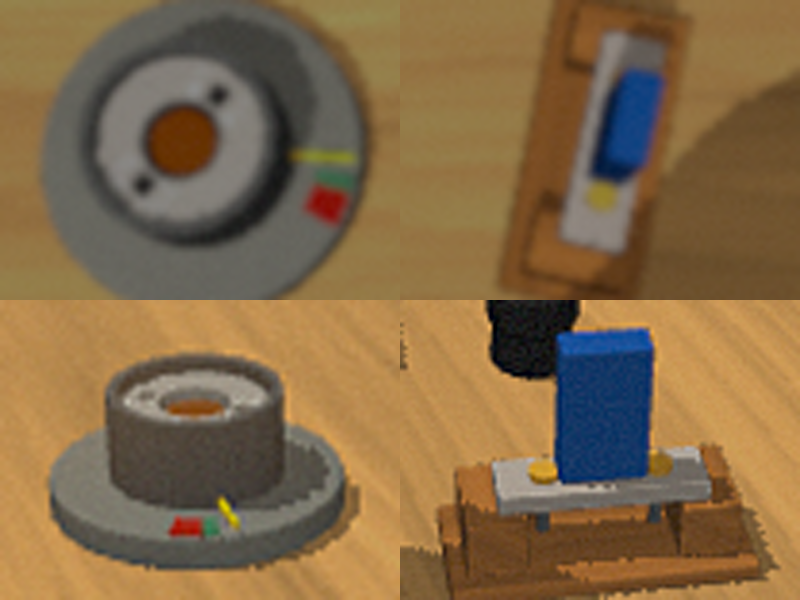

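```bash
python3 - <<'E'
from h import *
t=cv2.imread("pics/top0.png"); s=cv2.imread("pics/side0.png")
def hs(im): return cv2.cvtColor(im,cv2.COLOR_BGR2HSV)
def box(k,b): z=np.zeros_like(k); z[b[1]:b[3],b[0]:b[2]]=k[b[1]:b[3],b[0]:b[2]]; return z
H=hs(t)
# upscale crossbar
def up(im,b,f=4): return cv2.resize(im[b[1]:b[3],b[0]:b[2]],None,fx=f,fy=f,interpolation=cv2.INTER_CUBIC)
def back(p,b,f=4): return (np.asarray(p,float)+.5)/f-.5+np.array(b[:2])
b=(384,232,424,296); k=cv2.inRange(hs(up(t,b)),(0,0,75),(179,75,255))
cs,_=cv2.findContours(k,0,1); print("steel areas",[cv2.contourArea(c) for c in cs if cv2.contourArea(c)>30])
pts=np.vstack([c for c in cs if cv2.contourArea(c)>100]); r=cv2.minAreaRect(pts); c4=plane("top",back(cv2.boxPoints(r),b),.038)
print("bar corners",c4.round(4),"cen",c4.mean(0).round(4),"sides",np.linalg.norm(np.diff(c4,axis=0),axis=1).round(4))
for i in(0,1): e=c4[i+1]-c4[i]; print("edge yaw",np.arctan2(e[1],e[0]))
# blue
ub=hs(up(t,b)); k=cv2.inRange(ub,(105,100,30),(130,255,255)); V=ub[...,2][k>0]; print("blueV",np.percentile(V,[5,25,50,75,95]))
k2=cv2.inRange(ub,(105,100,int(np.percentile(V,35))),(130,255,255)); r=cv2.minAreaRect(cv2.findNonZero(k2)); c4=plane("top",back(cv2.boxPoints(r),b),.094); print("handle top",c4.mean(0).round(4),np.linalg.norm(np.diff(c4,axis=0),axis=1).round(4),np.arctan2(*(c4[1]-c4[0])[[1,0]]),np.arctan2(*(c4[2]-c4[1])[[1,0]]))
P=cloud("top",np.load("top0.npy")); Q=P[232:296,384:424]; m=box(cv2.inRange(H,(105,100,30),(130,255,255)),b)>0
z=P[m]; print("blue z depth",np.percentile(z[:,2],[5,50,90]),z[z[:,2]>np.percentile(z[:,2],50)-.004].mean(0))
# fixture
b=(190,218,262,290); U=up(t,b); h=hs(U)
am=cv2.inRange(h,(3,120,40),(18,255,255)); cs,_=cv2.findContours(am,0,1)
for c in cs:
    if cv2.contourArea(c)>500: (e,ax,_)=cv2.fitEllipse(c); print("glass",e,plane("top",back([e],b),.040),np.array(ax)/4*.84/485)
g=cv2.cvtColor(U,cv2.COLOR_BGR2GRAY); 
ctr=np.array([30,31])*4.
dk=(g<75).astype(np.uint8)*255; n,l,st,ce=cv2.connectedComponentsWithStats(dk)
for i in range(1,n): 
    if 20<st[i,4]<800: print("dark",st[i,4],back(ce[i],b),plane("top",back([ce[i]],b),.044))
for nm,lo,hi in(("yel",(22,120,80),(35,255,255)),("green",(45,50,40),(90,255,255)),("red",(0,160,80),(4,255,255)),("red2",(172,150,60),(179,255,255))):
    kk=cv2.inRange(h,lo,hi); q=cv2.findNonZero(kk)
    if q is not None: q=q[:,0]; w=plane("top",back(q,b),.0145); print(nm,len(q),w.mean(0).round(4),w.min(0).round(4),w.max(0).round(4))
for nm,sl in(("fix",P[218:290,190:262]),):
    zz=sl[...,2]; m=(zz>.046)&(zz<.054); q=sl[m]; print("rim",q.shape,(q.min(0)+q.max(0))/2, np.median(q[:,2]))
    m=(zz>.041)&(zz<.046); q=sl[m]; print("ringz",q.shape,q.mean(0))
    m=(zz>.01)&(zz<.018); q=sl[m]; print("base",(q.min(0)+q.max(0))/2,q.max(0)-q.min(0))
E
```

```text
steel areas [8994.5]
bar corners [[ 0.4935 -0.0852  0.038 ]
 [ 0.5676 -0.1056  0.038 ]
 [ 0.561  -0.1306  0.038 ]
 [ 0.4872 -0.1099  0.038 ]] cen [ 0.5273 -0.1078  0.038 ] sides [0.0768 0.0259 0.0767]
edge yaw -0.26940929777538847
edge yaw -1.828506296393877
blueV [ 60.  87. 121. 128. 129.]
handle top [ 0.5276 -0.1069  0.094 ] [0.0305 0.0118 0.0304] -0.27234885642875206 -1.8280876182680106
blue z depth [0.06413981 0.0922914  0.09484179] [ 0.52725752 -0.10660298  0.09305695]
glass (270.20428466796875, 189.9056854248047) [[0.52875883 0.15152716 0.04      ]] [0.01344656 0.01739562]
glass (121.09537506103516, 128.4184112548828) [[0.55828182 0.21829496 0.04      ]] [0.02247641 0.02417846]
glass (12.107625961303711, 152.97125244140625) [[0.54866176 0.26705899 0.04      ]] [0.01161541 0.05810745]
glass (177.53689575195312, 93.28642272949219) [[0.57342657 0.19312783 0.04      ]] [0.06432036 0.09867166]
dark 133 [227.13815789 240.6287594 ] [[0.57361443 0.20457854 0.044     ]]
dark 142 [212.22359155 258.45950704] [[0.54234205 0.23076608 0.044     ]]
dark 21 [250.625      269.63690476] [[0.52051436 0.16241847 0.044     ]]
yel 3187 [0.5434 0.1846 0.0145] [0.4909 0.148  0.0145] [0.6242 0.2822 0.0145]
green 303 [0.5471 0.1676 0.0145] [0.543  0.1609 0.0145] [0.5502 0.1747 0.0145]
red 564 [0.5376 0.1709 0.0145] [0.5312 0.1641 0.0145] [0.5438 0.1778 0.0145]
rim (338, 3) [0.55748269 0.21711139 0.04945991] 0.048807204569507635
ringz (653, 3) [0.5575895  0.21756682 0.0431782 ]
base [0.557401   0.21675478 0.01396445] [0.11913578 0.11779432 0.00789652]
```

```bash
cat >> h.py <<'E'
def tri(a,b):
    (c1,d1),(c2,d2)=ray("top",a),ray("side",b); d1,d2=d1[0],d2[0]
    s=np.linalg.lstsq(np.c_[d1,-d2],c2-c1,rcond=None)[0]; p,q=c1+d1*s[0],c2+d2*s[1]; return (p+q)/2,np.linalg.norm(p-q)
def go(x,y,z,yaw):
    o=ctrl.get_obs(); A=R.from_euler("xyz",o["eef_rot"]); B=R.from_euler("xyz",[np.pi,0,yaw])
    print("t",round(o["time_s"],2),"shift mm",(A.inv().apply(np.array([x,y,z])-o["ee_pos"])*1e3).round(1),"rot",(A.inv()*B).as_rotvec().round(4))
    return o
E
python3 - <<'E'
from h import *
top=proj("top",[[.5274,-.1068,.094]])[0]; print("handle top",tri(top,(342.7,269.5)))
print("hole",tri((212.22,258.46),(277,203.8)))
pp=plane("top",[(242.,252.8),(254.2,253.2)],.0145); c=np.array([.558,.2177,.0145]); print("ptr",pp,[np.arctan2(*(p-c)[[1,0]]) for p in pp])
# stand: brown posts/outline check
print(proj("top",[[.5274,-.107,.03]]),plane("top",[[402,264]],.03))
go(.5274,-.107,.18,2.87)
E
```

```text
handle top (array([ 0.52858614, -0.10729864,  0.09339339]), np.float64(0.002301319931691238))
hole (array([0.54402281, 0.23066277, 0.04306184]), np.float64(0.0031396659268077875))
ptr [[0.5557828  0.18368247 0.0145    ]
 [0.55437393 0.16123582 0.0145    ]] [np.float64(-1.63588237368139), np.float64(-1.634927249345049)]
[[403.57958989 262.43559515]] [[ 0.52469593 -0.10407169  0.03      ]]
t 0.1 shift mm [ 4.463e+02 -2.490e+02  1.000e-01] rot [-4.0000e-04 -1.3000e-03 -2.4772e+00]
```

The manual's scale: shifts go in shares of 800 mm and turns go in shares of pi rad. Converting my numbers, 446 mm / 800 = 0.5575, -249 mm / 800 = -0.3113, -2.477 rad / 3.1416 = -0.7885.

Call:
{"api": "arm_command", "payload": {"plan": [[[0.5575,-0.3113,0,0,0,-0.7885,-1],[0.5575,-0.3113,0,0,0,-0.7885,-1],[0.5575,-0.3113,0,0,0,-0.7885,-1],[0.5575,-0.3113,0,0,0,-0.7885,-1],[0.5575,-0.3113,0,0,0,-0.7885,-1],[0.5575,-0.3113,0,0,0,-0.7885,-1],[0.5575,-0.3113,0,0,0,-0.7885,-1],[0.5575,-0.3113,0,0,0,-0.7885,-1],[0.5575,-0.3113,0,0,0,-0.7885,-1],[0.5575,-0.3113,0,0,0,-0.7885,-1],[0.5575,-0.3113,0,0,0,-0.7885,-1],[0.5575,-0.3113,0,0,0,-0.7885,-1]]], "squeeze": 45}}

```text
time_s: 1.3
ee_pos: [0.528, -0.1054, 0.1797]
eef_rot: [-3.141, -0.001, 2.202]
force: [-0.2, -0.2, 0.5]
grip_width: 0.0938
grip_force: 0.0
```

```bash
python3 - <<'E'
from h import *
o=go(.5275,-.107,.13,2.87); print(o["qpos"],o["ee_pos"],o["eef_rot"])
E
```

```text
t 1.3 shift mm [-1.1 -1.3 49.7] rot [-2.00e-04 -1.00e-03 -6.68e-01]
[-2.65073540e-01  2.75281609e-01  1.55413700e+00  1.23716418e-04
  1.31319003e+00 -8.96279120e-01] [ 0.5279986  -0.10537005  0.17970604] [-3.14105156e+00 -8.68188516e-04  2.20197009e+00]
```

Scaled: 40 mm / 800 = 0.05, -0.668 rad / 3.1416 = -0.2126.

Call:
{"api": "arm_command", "payload": {"plan": [[[0,0,0.05,0,0,-0.2126,-0.3],[0,0,0.05,0,0,-0.2126,-0.3],[0,0,0.05,0,0,-0.2126,-0.3],[0,0,0.05,0,0,-0.2126,-0.3],[0,0,0.05,0,0,-0.2126,-0.3],[0,0,0.05,0,0,-0.2126,-0.3],[0,0,0.05,0,0,-0.2126,-0.3],[0,0,0.05,0,0,-0.2126,-0.3]]]}}

```text
time_s: 2.1
ee_pos: [0.5272, -0.1073, 0.1403]
eef_rot: [3.142, -0.0, 2.859]
force: [-0.7, 0.1, 0.1]
grip_width: 0.0613
grip_force: 0.0
```

```bash
python3 - <<'E'
from h import *
o=go(.5277,-.107,.05,2.87); print(o["qpos"],o["ee_pos"],o["eef_rot"],o["grip_width"])
s,_=cams.camera("side"); t,_=cams.camera("top")
cv2.imwrite("pics/m2.png",np.hstack([cv2.resize(s[200:350,240:440],(400,300)),cv2.resize(t[200:320,320:480],(400,300))]))
E
```

```text
t 2.1 shift mm [-0.4  0.5 90.3] rot [ 0.     -0.0002 -0.011 ]
[-2.68952928e-01  3.09593063e-01  1.60472636e+00  2.12339175e-05
  1.22744095e+00 -1.55714344e+00] [ 0.52720072 -0.10734198  0.14026628] [ 3.14157495e+00 -1.67978445e-04  2.85897969e+00] 0.06128889933508571
```

View pics/m2.png

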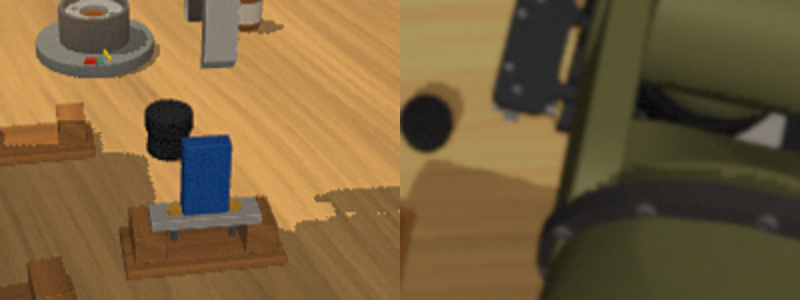

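The fingers are above the handle, which stands upright and undisturbed at crop (205,178). I'll descend and grip.

Scaled: 90 mm / 800 = 0.1125, 60 mm / 800 = 0.075, -0.011 rad / 3.1416 = -0.0035.

Call:
{"api": "arm_command", "payload": {"plan": [[[0,0,0.0375,0,0,-0.0035,-0.3],[0,0,0.075,0,0,-0.0035,-0.3],[0,0,0.1125,0,0,-0.0035,-0.3],[0,0,0.1125,0,0,-0.0035,-0.3],[0,0,0.1125,0,0,-0.0035,1],[0,0,0.1125,0,0,-0.0035,1],[0,0,0.1125,0,0,-0.0035,1],[0,0,0.1125,0,0,-0.0035,1],[0,0,0.1125,0,0,-0.0035,1],[0,0,0.1125,0,0,-0.0035,1],[0,0,0.1125,0,0,-0.0035,1]]], "squeeze": 45}}

```text
time_s: 3.3
ee_pos: [0.5273, -0.1074, 0.0505]
eef_rot: [-3.142, 0.0, 2.872]
force: [-0.8, -0.2, 1.9]
grip_width: 0.0137
grip_force: 45.0
```

Scaled: -80 mm / 800 = -0.1, -40 mm / 800 = -0.05.

Call:
{"api": "arm_command", "payload": {"plan": [[[0,0,-0.0188,0,0,0,1],[0,0,-0.05,0,0,0,1],[0,0,-0.1,0,0,0,1],[0,0,-0.1,0,0,0,1]]]}}

```text
time_s: 3.7
ee_pos: [0.5292, -0.1079, 0.1349]
eef_rot: [3.142, 0.007, 2.872]
force: [-0.6, 0.4, -2.4]
grip_width: 0.0138
grip_force: 45.0
```

```bash
python3 - <<'E'
from h import *
o=go(.558,.2177,.1305,np.pi-.697); print(o["ee_pos"],o["force"],o["grip_width"],o["moment"])
E
```

```text
t 3.7 shift mm [ 59.1 321.5   4. ] rot [0.0015 0.007  0.4272]
[ 0.5292222  -0.10786593  0.134924  ] [-0.60626799  0.35752725 -2.4208918 ] 0.013771974164399096 [ 0.02679284 -0.22556669 -0.03550125]
```

Scaled: 321.5 mm / 800 = 0.4019, 57 mm / 800 = 0.0713, 0.427 rad / 3.1416 = 0.1359.

Call:
{"api": "arm_command", "payload": {"plan": [[[0.0713,0.4019,0,0,0,0.1359,1],[0.0713,0.4019,0,0,0,0.1359,1],[0.0713,0.4019,0,0,0,0.1359,1],[0.0713,0.4019,0,0,0,0.1359,1],[0.0713,0.4019,0,0,0,0.1359,1],[0.0713,0.4019,0,0,0,0.1359,1],[0.0713,0.4019,0,0,0,0.1359,1],[0.0713,0.4019,0,0,0,0.1359,1],[0.0713,0.4019,0,0,0,0.1359,1],[0.0713,0.4019,0,0,0,0.1359,1],[0.0713,0.4019,0,0,0,0.1359,1],[0.0713,0.4019,0,0,0,0.1359,1]]]}}

```text
time_s: 4.9
ee_pos: [0.5581, 0.2168, 0.1304]
eef_rot: [3.142, 0.0, 2.443]
force: [-0.7, -0.2, -1.7]
grip_width: 0.0134
grip_force: 45.0
```

```bash
python3 - <<'E'
from h import *
o=go(.558,.2177,.1305,np.pi-.697); print(o["ee_pos"],o["force"],o["moment"],o["eef_rot"])
s,_=cams.camera("side"); t,_=cams.camera("top"); cv2.imwrite("pics/side3.png",s); cv2.imwrite("pics/top3.png",t)
cv2.imwrite("pics/m3.png",np.hstack([cv2.resize(s[135:245,240:350],(500,500),interpolation=2),cv2.resize(t[190:310,160:232],(300,500))]))
th=-.697; ex=np.array([np.cos(th),np.sin(th),0]); P=o["ee_pos"]
for k in(-1,1): 
    print("pin tip exp side",proj("side",P+k*ex*.0205-[0,0,.0365]),"bar end",proj("side",P+k*ex*.038-[0,0,.0205]))
E
```

```text
t 4.9 shift mm [ 0.7  0.6 -0.1] rot [ 0.      0.     -0.0012]
[0.55814766 0.216762   0.13039952] [-0.66689917 -0.15949286 -1.65436153] [ 2.31245133e-05 -5.18691909e-02 -4.19581733e-02] [3.14158964e+00 4.57053660e-05 2.44341463e+00]
pin tip exp side [[274.40294739 180.27540054]] bar end [[265.63008858 171.47079713]]
pin tip exp side [[294.22814865 182.71493838]] bar end [[302.72044968 175.85631248]]
```

View pics/m3.png

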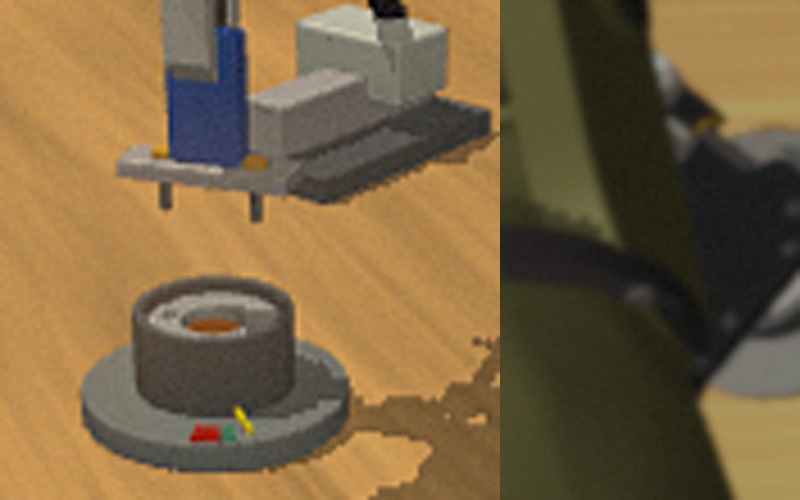

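```bash
python3 - <<'E'
from h import *
s=cv2.imread("pics/side0.png"); b=(262,190,312,222); f=8
U=cv2.resize(s[b[1]:b[3],b[0]:b[2]],None,fx=f,fy=f,interpolation=2); h=cv2.cvtColor(U,cv2.COLOR_BGR2HSV)
print("exp holes",proj("side",[[.54234,.23077,.044],[.57361,.20458,.044]]), "exp rim ends",proj("side",[[.558,.2177,.05]]))
r=np.array([.8024,-.3465,0])/np.hypot(.8024,.3465)
c=np.array([.558,.2177,.014]); print("exp base L/R",proj("side",[c-r*.06,c+r*.06]),"rim L/R",proj("side",[c-r*.035+[0,0,.036],c+r*.035+[0,0,.036]]))
# dark barrel extents along rows, base extents from depth mask
d=np.load("side0.npy"); P=cloud("side",d); z=P[...,2]; w=np.zeros(z.shape,bool); w[175:240,245:335]=1
m=w&(z>.03)&(z<.06); v,u=np.nonzero(m); print("barrel u",u.min(),u.max())
m=w&(z>.008)&(z<.02); v,u=np.nonzero(m); print("base u",u.min(),u.max(),v.min(),v.max())
q=P[w&(z>.0465)]; print("rim side depth",(q.min(0)+q.max(0))/2)
# spanner at rest: bar ends bias in side0
e=np.array([np.cos(-.27),np.sin(-.27),0]); B=np.array([.5273,-.1074,0.030])
print("exp rest bar ends low",proj("side",[B-e*.038,B+e*.038]),"tips",proj("side",[B-e*.0205-[0,0,.016],B+e*.0205-[0,0,.016]]), "handle sides at z.07",proj("side",[B-e*.016+[0,0,.04],B+e*.016+[0,0,.04]]))
for n in("side0","side3"):
    im=cv2.imread(f"pics/{n}.png"); k=cv2.inRange(cv2.cvtColor(im,cv2.COLOR_BGR2HSV),(105,120,30),(130,255,255)); bb=(322,265,365,312) if n=="side0" else (270,138,300,175)
    zz=k[bb[1]:bb[3],bb[0]:bb[2]]>0
    for rr in range(4,zz.shape[0],6):
        i=np.nonzero(zz[rr])[0]; 
        if len(i): print(n,rr+bb[1],i.min()+bb[0],i.max()+bb[0],end="; ")
    print()
E
```

```text
exp holes [[275.37797583 203.5842436 ]
 [294.53700642 206.21897866]] exp rim ends [[284.80551527 202.12506094]]
exp base L/R [[255.76930321 218.116664  ]
 [315.06138186 218.72618672]] rim L/R [[267.15999872 201.94368801]
 [302.45108169 202.30643439]]
barrel u 269 304
base u 258 316 175 235
rim side depth [ 0.45611572 -0.14097887  0.22483869]
exp rest bar ends low [[312.26645254 310.61052757]
 [366.63608054 306.4491673 ]] tips [[324.80997514 318.78799217]
 [353.76561063 316.49789621]] handle sides at z.07 [[328.60795651 285.45866673]
 [352.26346651 283.80615728]]
side0 269 330 354; side0 275 331 354; side0 281 331 354; side0 287 331 354; side0 293 331 354; side0 299 330 353; side0 305 331 353; 
side3 142 288 292; side3 148 288 293; side3 154 277 292; side3 160 277 291; side3 166 292 292;
```

Scaled: 50.5 mm / 800 = 0.0631, 50 mm / 800 = 0.0625.

Call:
{"api": "arm_command", "payload": {"plan": [[[0.0009,0.0005,0.0188,0,0,0,1],[0.0009,0.0005,0.0375,0,0,0,1],[0.0009,0.0005,0.05,0,0,0,1],[0.0009,0.0005,0.0575,0,0,0,1],[0.0009,0.0005,0.0588,0,0,0,1],[0.0009,0.0005,0.06,0,0,0,1],[0.0009,0.0005,0.0613,0,0,0,1],[0.0009,0.0005,0.0625,0,0,0,1],[0.0009,0.0005,0.0631,0,0,0,1],[0.0009,0.0005,0.0631,0,0,0,1]]]}}

```text
time_s: 6.0
ee_pos: [0.5577, 0.2185, 0.0799]
eef_rot: [3.141, 0.0, 2.445]
force: [0.4, 0.0, -1.5]
grip_width: 0.0138
grip_force: 45.0
```

```bash
python3 - <<'E'
from h import *
o=go(.5578,.2175,.0785,np.pi-.697); print(o["ee_pos"],o["force"],o["moment"],o["eef_rot"])
E
```

```text
t 6.0 shift mm [-0.7 -0.7  1.4] rot [0.0001 0.0001 0.0002]
[0.5577416  0.21847704 0.07993196] [ 0.41810785  0.01710528 -1.47243034] [ 0.00819383 -0.13370486 -0.01086884] [3.14147485e+00 7.64601445e-05 2.44481046e+00]
```

Scaled: 2 mm / 800 = 0.0025, 1.4 mm / 800 = 0.0018.

Call:
{"api": "arm_command", "payload": {"plan": [[[0,0,0.0009,0,0,0,1],[0,0,0.0018,0,0,0,1],[0,0,0.0025,0,0,0,1],[0,0,0.0025,0,0,0,1]]]}}

```text
time_s: 6.4
ee_pos: [0.5576, 0.2185, 0.0777]
eef_rot: [-3.141, -0.0, 2.445]
force: [0.0, -0.5, -1.5]
grip_width: 0.0138
grip_force: 45.0
```

```bash
python3 - <<'E'
from h import *
for i in range(3):
    o=go(.5578,.2175,.0785,np.pi-.697); print(o["ee_pos"],o["force"],o["moment"],o["eef_rot"]); 
    cams.camera("side")
E
```

```text
t 6.4 shift mm [-0.7 -0.6 -0.8] rot [-0.0002 -0.0001  0.0002]
[0.55764823 0.21845761 0.07772558] [ 0.026462   -0.45704721 -1.46281774] [ 0.03144467 -0.13594789  0.01622748] [-3.14143556e+00 -1.24754117e-04  2.44482955e+00]
t 6.45 shift mm [-0.7 -0.7 -0.7] rot [-0.0001 -0.0001  0.0002]
[0.55769716 0.21844405 0.07778936] [ 0.10486054 -0.60850572 -2.9062856 ] [-0.05691048 -0.1275242  -0.01316118] [-3.14151810e+00 -5.39550600e-05  2.44478921e+00]
t 6.5 shift mm [-0.7 -0.7 -0.7] rot [ 0.     -0.      0.0002]
[0.55772497 0.21846758 0.07784753] [ 0.28983935 -0.5275017  -2.15013729] [ 0.01194775 -0.0945417   0.00097179] [ 3.14158275e+00 -3.39059112e-06  2.44481874e+00]
```

Scaled: 3.3 mm / 800 = 0.0041, 2.8 mm / 800 = 0.0035.

Call:
{"api": "arm_command", "payload": {"plan": [[[0,0,0.0009,0,0,0,1],[0,0,0.0018,0,0,0,1],[0,0,0.0026,0,0,0,1],[0,0,0.0035,0,0,0,1],[0,0,0.0041,0,0,0,1],[0,0,0.0041,0,0,0,1]]]}}

```text
time_s: 7.15
ee_pos: [0.5577, 0.2185, 0.0745]
eef_rot: [-3.142, -0.0, 2.445]
force: [-0.4, -0.3, -1.7]
grip_width: 0.0136
grip_force: 45.0
```

```bash
python3 - <<'E'
from h import *
o=go(.5578,.2175,.074,np.pi-.697); print(o["ee_pos"],o["force"],o["moment"],o["eef_rot"]); 
s,_=cams.camera("side"); cv2.imwrite("pics/m4.png",cv2.resize(s[160:240,240:340],(600,480),interpolation=2))
E
```

```text
t 7.15 shift mm [-0.7 -0.7  0.5] rot [-0.0001 -0.      0.0002]
[0.55770163 0.2184532  0.07448326] [-0.37240224 -0.33043165 -1.69765196] [-0.00384647 -0.16753899  0.03867424] [-3.14154004e+00 -4.69111685e-05  2.44480481e+00]
```

View pics/m4.png

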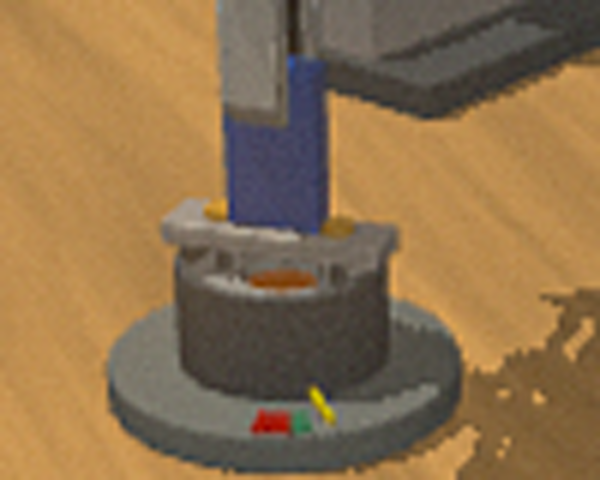

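The pins are in the holes: the bar sits just above the rim at crop (280,235), there is no push-back, and the pointer still reads zero. I'll turn it clockwise.

Scaled: 0.3 mm / 800 = 0.0004, 0.24 rad / 3.1416 = 0.0764.

Call:
{"api": "arm_command", "payload": {"plan": [[[0,0,0.0004,0,0,0.0127,1],[0,0,0.0004,0,0,0.0255,1],[0,0,0.0004,0,0,0.0382,1],[0,0,0.0004,0,0,0.0509,1],[0,0,0.0004,0,0,0.0637,1],[0,0,0.0004,0,0,0.0764,1],[0,0,0.0004,0,0,0.0764,1]]]}}

```text
time_s: 7.9
ee_pos: [0.5579, 0.2187, 0.0743]
eef_rot: [3.141, 0.0, 2.204]
force: [2.4, 1.1, -2.8]
grip_width: 0.0138
grip_force: 45.0
```

```bash
cat >> h.py <<'E'
def look(name):
    o=go(.5578,.2175,.074,np.pi-.697); print(o["ee_pos"].round(4),"F",o["force"].round(1),"M",o["moment"].round(3),"yaw",round(o["eef_rot"][2],4),"q6",o["qpos"][5].round(3))
    s,_=cams.camera("side"); cv2.imwrite(f"pics/{name}.png",s)
    b=(262,200,322,240); f=6; U=cv2.resize(s[b[1]:b[3],b[0]:b[2]],None,fx=f,fy=f,interpolation=2); h=cv2.cvtColor(U,cv2.COLOR_BGR2HSV)
    c=np.array([.558,.2177]); bias=np.array([1.7,.2])
    for nm,lo,hi in(("yel",(24,150,110),(34,255,255)),("green",(45,60,40),(90,255,255)),("red",(0,180,80),(5,255,255))):
        k=cv2.inRange(h,lo,hi); n,l,st,ce=cv2.connectedComponentsWithStats(k)
        if n>1:
            i=1+st[1:,4].argmax(); q=np.argwhere(l==i)[:,::-1]; w=plane("side",(q+.5)/f-.5+np.array(b[:2])-bias,.0145)[:,:2]-c
            a=-np.pi/2-.064-np.arctan2(w[:,1],w[:,0]); print(nm,len(q),"cw angle mean",a.mean().round(3),"range",np.percentile(a,[5,95]).round(3),"r",np.linalg.norm(w,axis=1).mean().round(3))
E
python3 -c "
from h import *
look('s5')"
```

```text
t 7.9 shift mm [-0.8 -0.8  0.3] rot [ 7.000e-04  2.000e-04 -2.404e-01]
[0.5579 0.2187 0.0743] F [ 2.4  1.1 -2.8] M [ 0.325 -0.531  0.071] yaw 2.2042 q6 -0.321
yel 384 cw angle mean 0.017 range [-0.034  0.057] r 0.04
green 359 cw angle mean 0.161 range [0.112 0.209] r 0.051
red 553 cw angle mean 0.352 range [0.257 0.443] r 0.051
```

Scaled: 0.04 rad / 3.1416 = 0.0127.

Call:
{"api": "arm_command", "payload": {"plan": [[[0,0,0,0,0,0.0127,1],[0,0,0,0,0,0.0255,1],[0,0,0,0,0,0.0382,1],[0,0,0,0,0,0.0509,1],[0,0,0,0,0,0.0637,1],[0,0,0,0,0,0.0764,1],[0,0,0,0,0,0.0859,1],[0,0,0,0,0,0.0859,1]]]}}

```text
time_s: 8.75
ee_pos: [0.5579, 0.2186, 0.0744]
eef_rot: [3.141, -0.0, 1.935]
force: [1.6, 2.4, -2.7]
grip_width: 0.0133
grip_force: 45.0
```

```bash
python3 -c "
from h import *
look('s6')"
```

```text
t 8.75 shift mm [-1.  -0.5  0.4] rot [ 6.000e-04  1.000e-04 -5.097e-01]
[0.5579 0.2186 0.0744] F [ 1.6  2.4 -2.7] M [ 0.456 -0.867  0.047] yaw 1.9349 q6 -0.052
yel 369 cw angle mean 0.02 range [-0.026  0.065] r 0.042
green 358 cw angle mean 0.162 range [0.114 0.209] r 0.051
red 549 cw angle mean 0.351 range [0.257 0.444] r 0.051
```

Scaled: 0.04 rad / 3.1416 = 0.0127.

Call:
{"api": "arm_command", "payload": {"plan": [[[0,0,0,0,0,0.0127,1],[0,0,0,0,0,0.0255,1],[0,0,0,0,0,0.0382,1],[0,0,0,0,0,0.0477,1],[0,0,0,0,0,0.0477,1]]]}}

```text
time_s: 9.3
ee_pos: [0.5579, 0.2186, 0.0744]
eef_rot: [3.141, -0.0, 1.785]
force: [2.9, 2.7, -2.9]
grip_width: 0.0136
grip_force: 45.0
```

```bash
python3 -c "
from h import *
look('s7')"
```

```text
t 9.3 shift mm [-1.  -0.3  0.4] rot [ 5.000e-04  0.000e+00 -6.596e-01]
[0.5579 0.2186 0.0744] F [ 2.9  2.7 -2.9] M [ 0.62  -1.028  0.125] yaw 1.7849 q6 0.098
yel 415 cw angle mean 0.021 range [-0.032  0.066] r 0.04
green 362 cw angle mean 0.162 range [0.113 0.21 ] r 0.051
red 544 cw angle mean 0.353 range [0.263 0.443] r 0.051
```

Scaled: 0.05 rad / 3.1416 = 0.0159.

Call:
{"api": "arm_command", "payload": {"plan": [[[0,0,0,0,0,0.008,1],[0,0,0,0,0,0.0159,1],[0,0,0,0,0,0.0159,1]]]}}

```text
time_s: 9.65
ee_pos: [0.5581, 0.2186, 0.0744]
eef_rot: [3.14, -0.0, 1.734]
force: [4.1, 1.8, -2.6]
grip_width: 0.0136
grip_force: 45.0
```

```bash
python3 -c "
from h import *
look('s8')"
```

```text
t 9.65 shift mm [-1.  -0.5  0.4] rot [ 1.10e-03  3.00e-04 -7.11e-01]
[0.5581 0.2186 0.0744] F [ 4.1  1.8 -2.6] M [ 0.694 -1.426  0.1  ] yaw 1.7335 q6 0.149
yel 407 cw angle mean 0.049 range [-0.005  0.094] r 0.039
green 351 cw angle mean 0.163 range [0.117 0.209] r 0.051
red 554 cw angle mean 0.352 range [0.257 0.444] r 0.051
```

Scaled: 0.02 rad / 3.1416 = 0.0064.

Call:
{"api": "arm_command", "payload": {"plan": [[[0,0,0,0,0,0.0064,1],[0,0,0,0,0,0.0127,1],[0,0,0,0,0,0.0127,1]]]}}

```text
time_s: 10.0
ee_pos: [0.5582, 0.2186, 0.0744]
eef_rot: [3.14, -0.0, 1.694]
force: [6.2, 2.9, -3.5]
grip_width: 0.0138
grip_force: 45.1
```

```bash
python3 -c "
from h import *
look('s9')"
```

```text
t 10.0 shift mm [-1.  -0.5  0.4] rot [ 1.300e-03  4.000e-04 -7.508e-01]
[0.5582 0.2186 0.0744] F [ 6.2  2.9 -3.5] M [ 0.651 -1.653  0.165] yaw 1.6938 q6 0.189
yel 427 cw angle mean 0.084 range [0.035 0.129] r 0.04
green 274 cw angle mean 0.173 range [0.135 0.211] r 0.052
red 550 cw angle mean 0.352 range [0.26  0.442] r 0.051
```

Scaled: 0.055 rad / 3.1416 = 0.0175.

Call:
{"api": "arm_command", "payload": {"plan": [[[0,0,0,0,0,0.0064,1],[0,0,0,0,0,0.0127,1],[0,0,0,0,0,0.0175,1],[0,0,0,0,0,0.0175,1],[0,0,0,0,0,0.0175,1]]]}}

```text
time_s: 10.55
ee_pos: [0.5583, 0.2185, 0.0745]
eef_rot: [3.14, -0.0, 1.64]
force: [5.0, 2.4, -3.3]
grip_width: 0.0133
grip_force: 45.1
```

```bash
python3 -c "
from h import *
look('s10'); s=cv2.imread('pics/s10.png'); cv2.imwrite('pics/m10.png',cv2.resize(s[180:240,250:330],(560,420),interpolation=2))"
```

```text
t 10.55 shift mm [-1.  -0.5  0.5] rot [ 1.40e-03  5.00e-04 -8.05e-01]
[0.5583 0.2185 0.0745] F [ 5.   2.4 -3.3] M [ 0.624 -1.717  0.22 ] yaw 1.6396 q6 0.243
yel 385 cw angle mean 0.137 range [0.093 0.179] r 0.039
green 149 cw angle mean 0.186 range [0.142 0.215] r 0.054
red 551 cw angle mean 0.354 range [0.263 0.444] r 0.051
```

View pics/m10.png

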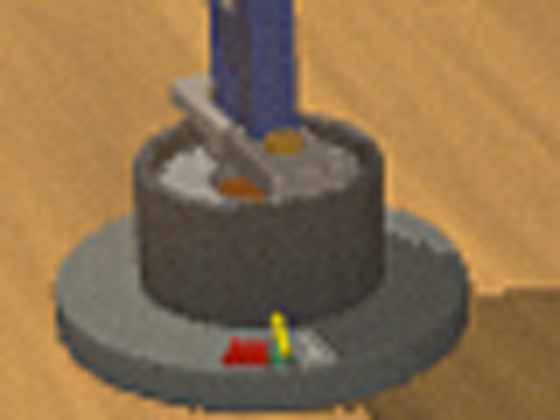

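The yellow pointer is over the green strip at crop (283,340), about 0.14 to 0.155, and clear of the red. I'll hold it there.

Call:
{"api": "arm_command", "payload": {"plan": [[[0,0,0,0,0,0,1],[0,0,0,0,0,0,1],[0,0,0,0,0,0,1],[0,0,0,0,0,0,1],[0,0,0,0,0,0,1],[0,0,0,0,0,0,1],[0,0,0,0,0,0,1],[0,0,0,0,0,0,1],[0,0,0,0,0,0,1],[0,0,0,0,0,0,1]]]}}

```text
time_s: 11.6
ee_pos: [0.5582, 0.2185, 0.0744]
eef_rot: [3.14, -0.0, 1.64]
force: [5.3, 2.2, -2.7]
grip_width: 0.0135
grip_force: 45.1
```

```bash
python3 -c "
from h import *
look('s11')"
```

```text
t 11.6 shift mm [-1.  -0.5  0.4] rot [ 1.40e-03  4.00e-04 -8.05e-01]
[0.5582 0.2185 0.0744] F [ 5.3  2.2 -2.7] M [ 0.679 -1.66   0.263] yaw 1.6396 q6 0.243
yel 389 cw angle mean 0.137 range [0.091 0.18 ] r 0.039
green 161 cw angle mean 0.182 range [0.126 0.213] r 0.054
red 559 cw angle mean 0.351 range [0.257 0.442] r 0.051
```

Scaled: -0.18 rad / 3.1416 = -0.0573.

Call:
{"api": "arm_command", "payload": {"plan": [[[0,0,0,0,0,-0.0159,1],[0,0,0,0,0,-0.0318,1],[0,0,0,0,0,-0.0477,1],[0,0,0,0,0,-0.0573,1],[0,0,0,0,0,-0.0637,1],[0,0,0,0,0,-0.0637,1],[0,0,0,0,0,-0.0637,1]]]}}

```text
time_s: 12.35
ee_pos: [0.5575, 0.2184, 0.0742]
eef_rot: [-3.141, 0.0, 1.839]
force: [1.0, 1.4, -2.0]
grip_width: 0.0137
grip_force: 45.0
```

```bash
python3 -c "
from h import *
look('s12')"
```

```text
t 12.35 shift mm [-0.9  0.   0.2] rot [-5.000e-04 -1.000e-04 -6.057e-01]
[0.5575 0.2184 0.0742] F [ 1.   1.4 -2. ] M [ 0.276 -0.41   0.005] yaw 1.8389 q6 0.044
yel 402 cw angle mean -0.002 range [-0.049  0.041] r 0.041
green 353 cw angle mean 0.161 range [0.113 0.209] r 0.051
red 552 cw angle mean 0.353 range [0.257 0.444] r 0.051
```

Torque held at about 0.137 rad in the green, and the barrel is back at zero. I'll lift out.

Call:
{"api": "arm_command", "payload": {"plan": [[[0,0,-0.0038,0,0,0,1],[0,0,-0.0075,0,0,0,1],[0,0,-0.0125,0,0,0,1],[0,0,-0.025,0,0,0,1],[0,0,-0.05,0,0,0,1],[0,0,-0.07,0,0,0,1],[0,0,-0.07,0,0,0,1],[0,0,-0.07,0,0,0,1]]]}}

```text
time_s: 13.2
ee_pos: [0.5576, 0.2184, 0.1302]
eef_rot: [3.141, 0.0, 1.84]
force: [-1.2, -0.3, -2.6]
grip_width: 0.0139
grip_force: 45.0
```

```bash
python3 -c "
from h import *
look('s13'); go(.5273,-.1074,.1305,2.872)"
```

```text
t 13.2 shift mm [-0.9 -0.1 56.2] rot [ 1.000e-04  1.000e-04 -6.048e-01]
[0.5576 0.2184 0.1302] F [-1.2 -0.3 -2.6] M [-0.072 -0.138  0.052] yaw 1.8398 q6 0.043
yel 406 cw angle mean -0.03 range [-0.087  0.016] r 0.04
green 349 cw angle mean 0.162 range [0.115 0.21 ] r 0.051
red 547 cw angle mean 0.355 range [0.263 0.444] r 0.051
t 13.25 shift mm [-306.  -115.5   -0.7] rot [-9.0000e-04 -4.0000e-04 -1.0322e+00]
```

Scaled: -306 mm / 800 = -0.3825, -115.5 mm / 800 = -0.1444, -1.032 rad / 3.1416 = -0.3285.

Call:
{"api": "arm_command", "payload": {"plan": [[[-0.3825,-0.1444,0,0,0,-0.3285,1],[-0.3825,-0.1444,0,0,0,-0.3285,1],[-0.3825,-0.1444,0,0,0,-0.3285,1],[-0.3825,-0.1444,0,0,0,-0.3285,1],[-0.3825,-0.1444,0,0,0,-0.3285,1],[-0.3825,-0.1444,0,0,0,-0.3285,1],[-0.3825,-0.1444,0,0,0,-0.3285,1],[-0.3825,-0.1444,0,0,0,-0.3285,1],[-0.3825,-0.1444,0,0,0,-0.3285,1],[-0.3825,-0.1444,0,0,0,-0.3285,1],[-0.3825,-0.1444,0,0,0,-0.3285,1],[-0.3825,-0.1444,0,0,0,-0.3285,1]]]}}

```text
time_s: 14.45
ee_pos: [0.5278, -0.1063, 0.1301]
eef_rot: [3.142, -0.0, 2.872]
force: [0.5, -0.2, -2.0]
grip_width: 0.0138
grip_force: 45.0
```

```bash
python3 - <<'E'
from h import *
o=go(.5273,-.1074,.0505,2.872); print(o["ee_pos"])
t,_=cams.camera("top"); s,_=cams.camera("side"); cv2.imwrite("pics/top14.png",t); cv2.imwrite("pics/side14.png",s)
b=(190,218,262,290); f=4; U=cv2.resize(t[b[1]:b[3],b[0]:b[2]],None,fx=f,fy=f,interpolation=2); g=cv2.cvtColor(U,cv2.COLOR_BGR2GRAY)
n,l,st,ce=cv2.connectedComponentsWithStats((g<75).astype(np.uint8))
w=[plane("top",[(ce[i]+.5)/f-.5+b[:2]],.044)[0] for i in range(1,n) if 50<st[i,4]<400]; print(np.round(w,4))
for a in w:
    for c in w:
        if .035<np.linalg.norm(a-c)<.046 and a[0]>c[0]: print("ring angle",-.064-np.arctan2(*(a-c)[[1,0]]))
cv2.imwrite("pics/m14.png",np.hstack([U,cv2.resize(s[200:344,290:394],(416,576))[:288]]) if 0 else np.hstack([cv2.resize(U,(400,400)),cv2.resize(s[230:350,280:400],(400,400),interpolation=2)]))
E
```

```text
t 14.45 shift mm [ 0.2 -1.2 79.6] rot [ 0.     -0.0002  0.0001]
[ 0.52777458 -0.10633115  0.13010539]
[[0.5639 0.1982 0.044 ]
 [0.5519 0.2374 0.044 ]]
ring angle 1.2097676982102643
```

View pics/m14.png

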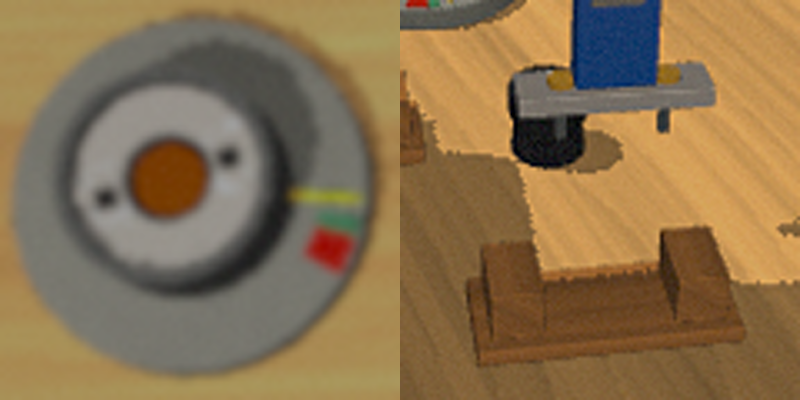

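The ring reads about 1.21, fully home, with its holes at crop (228,157) and (105,198). The pointer is at zero, and the spanner hangs above the empty stand.

Scaled: 60 mm / 800 = 0.075, 50 mm / 800 = 0.0625.

Call:
{"api": "arm_command", "payload": {"plan": [[[0,0,0.0375,0,0,0,1],[0,0,0.0625,0,0,0,1],[0,0,0.075,0,0,0,1],[0,0,0.075,0,0,0,1],[0,0,0.075,0,0,0,1]]]}}

```text
time_s: 15.05
ee_pos: [0.5282, -0.1072, 0.0711]
eef_rot: [3.142, 0.001, 2.872]
force: [-0.1, 0.1, -1.9]
grip_width: 0.0138
grip_force: 45.0
```

```bash
python3 -c "
from h import *
o=go(.5273,-.1074,.0505,2.872); print(o['ee_pos'])"
```

```text
t 15.05 shift mm [ 0.8 -0.4 20.6] rot [ 0.      0.001  -0.0002]
[ 0.52816953 -0.10723954  0.07111063]
```

Scaled: 20 mm / 800 = 0.025, 19.5 mm / 800 = 0.0244.

Call:
{"api": "arm_command", "payload": {"plan": [[[0.0009,-0.0004,0.0075,0,0,0,1],[0.0009,-0.0004,0.015,0,0,0,1],[0.0009,-0.0004,0.02,0,0,0,1],[0.0009,-0.0004,0.0225,0,0,0,1],[0.0009,-0.0004,0.0238,0,0,0,1],[0.0009,-0.0004,0.0244,0,0,0,1],[0.0009,-0.0004,0.025,0,0,0,1],[0.0009,-0.0004,0.025,0,0,0,1]]]}}

```text
time_s: 15.85
ee_pos: [0.5271, -0.1074, 0.0506]
eef_rot: [3.142, 0.0, 2.872]
force: [-1.5, 0.8, 0.2]
grip_width: 0.0139
grip_force: 45.0
```

```bash
python3 -c "
from h import *
o=go(.5273,-.1074,.0505,2.872); print(o['ee_pos'],o['force'],o['moment'])"
```

```text
t 15.85 shift mm [-0.2  0.   0.1] rot [ 0.      0.0004 -0.0002]
[ 0.52706341 -0.1073615   0.05055204] [-1.49265893  0.76522896  0.21704498] [0.072265   0.10951271 0.01436171]
```

The spanner is seated, since the stand now carries its weight. I'll release and go up.

Call:
{"api": "arm_command", "payload": {"plan": [[[0,0,0,0,0,0,-0.3],[0,0,0,0,0,0,-0.3],[0,0,0,0,0,0,-0.3],[0,0,0,0,0,0,-0.3],[0,0,0,0,0,0,-0.3],[0,0,-0.025,0,0,0,-0.3],[0,0,-0.0625,0,0,0,-0.3],[0,0,-0.1125,0,0,0,-0.3],[0,0,-0.15,0,0,0,-0.3],[0,0,-0.15,0,0,0,-0.3],[0,0,-0.15,0,0,0,-0.3]]]}}

```text
time_s: 16.95
ee_pos: [0.5269, -0.1073, 0.1702]
eef_rot: [3.142, 0.001, 2.872]
force: [0.4, -0.4, -0.9]
grip_width: 0.0612
grip_force: 0.0
```

```bash
python3 - <<'E'
from h import *
o=ctrl.get_obs(); print(o["time_s"],o["ee_pos"],o["grip_width"],o["force"])
s,_=cams.camera("side"); cv2.imwrite("pics/m16.png",cv2.resize(s[180:360,180:420],(800,600),interpolation=2))
E
```

```text
16.95 [ 0.52691979 -0.10731592  0.17019138] 0.061179150879612856 [ 0.37955099 -0.37466213 -0.85260225]
```

View pics/m16.png

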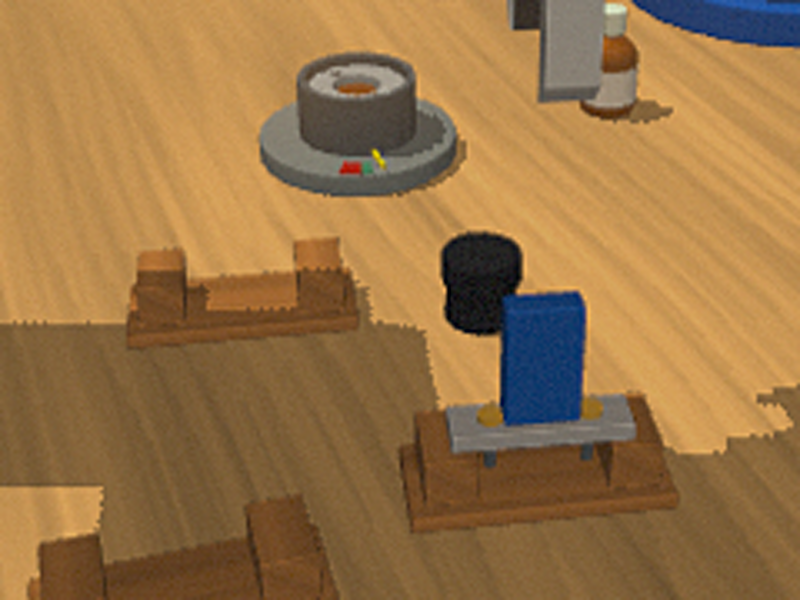

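The spanner stands upright on its stand at crop (540,400), the gripper is clear, and the loupe and bottle are where they were. I'm handing in.

```bash
python3 -c "
from h import *
print(ctrl.hand_in())"
```

```text
the job is handed in; nothing more can be done
None
```

The job is handed in: the ring measures about 1.21 rad (fully home), the pointer was held about 1 s in the green at 0.14 to 0.17 rad and never seen in the red, and the spanner is back upright on its stand with the gripper clear after about 17 s.

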